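# Row up the rinsed clay pots and run the plank out over the drip tray

### The arm

A 7-joint arm with a two-finger parallel gripper is mounted at the origin on the work surface. World frame = base frame: x ahead of the robot, y to its left, z up, the work surface at z = 0. Lengths are in m, angles in degrees, forces in N, time in s.
With the tool pointing down it reaches from about 0.425 to 0.875 m from the base axis. Payload 9.9 kg.
Tool frame: the origin (TCP) lies between the finger pads; the fingertips stand 8 mm ahead of it and the grasp point (between the pads) lies 11 mm behind it (env.tips_ahead is the distance from the TCP to the fingertips, in m); z points along the fingers, y is the line along which they close (so a half turn about z gives the same grasp; the last joint's range is limited). The gripper opens to 85 mm and grips with 20 to 120 N. Pads are 22 mm wide; open, the fingers measure 114 mm over their backs; the gripper's body (76 mm by 85 mm) begins 54 mm behind the grasp point. The pads swing forward as they close: fully open they stand 13 mm farther back than shut.
Start: joints at [-4.801, 32.985, 1.427, 82.34, -0.859, 64.687, -3.237], TCP at [0.675, 0, 0.239] pointing down, gripper open.
Joint ranges: [-157.87, 157.87], [-19.46, 123.44], [-87.15, 90], [11.01, 140.99], [-62.26, 242.26], [9.8, 113.94], [-161.44, 161.44]. Speed limits (degrees/s): [127.2, 127.2, 172.46, 172.46, 180, 180, 180].

### API

Orientations are given as [roll, pitch, yaw] about the fixed x, y, z axes, in that order (R = Rz(yaw) Ry(pitch) Rx(roll)).
In Python, from station import env, cams, job gives the robot as it stands.
- The arm moves only by the tool jog_arm, never from a script. Its argument "targets" is a list of rows, each an object of numbers: "x", "y", "z": the shift along the tool's x, y, z in cm; "ax", "ay", "az": the turn, a rotation vector about the tool's x, y, z in rad; "grip": the opening, from -1 (shut) to 1 (fully open). A call has 1 to 10 rows; each row shifts and turns the commanded pose from where the row before left it, along the tool's axes as they then stand; what a row does not reach is not made up. A row lasts 1/10 s, in which the tool goes at most 50 mm and 8.59 degrees, less where a joint would pass 70% of its speed; a pose out of reach is approached as far as the arm can. A call is refused whole if a number of a shift passes 5 or a number of a turn 0.15, either way. A call with a gripper value outside its range is refused whole. The fingers move at their own pace and stop on an object; "newtons" is the grip in N (left out, the last holds). Time passes only in rows, so rows that do not move let the fingers close. It gives the time, the measured TCP pose, the force, the opening and the grip force at its end, in the units of the state.
- env.get_state(): the state, without advancing time (a new reading comes with each control period).
- cams.snapshot(name): name is "scene" or "side" or "wrist"; returns (picture, depth): 420x560x3 uint8, red, green, blue; 420x560 float32, m along the optical axis (not along the pixel's ray), 0 where there is no reading.
- cams.camera_model(name): a dict with "camera_matrix" (3x3 intrinsics, pixels), "k1" (the pictures are not rectified: a ray, as slopes to the right and down, at radius r is drawn at 1 + k1 r^2 times it, then the intrinsics apply), "rvec" (rotation vector, rad) and "tvec" (3), from world to camera coordinates, as OpenCV has them. Camera axes: x right, y down, z forward; pixel columns grow to the right and rows downward; lengths in m; the calibration is good to about 2 mm. A picture is of the moment at which its call begins: read the wrist's pose just before it. camera_model takes no time and is no camera call; for the wrist camera it gives the pose at the moment of the call.
- job.close_job(): hands the job in; it is judged then, once.
The state is a dict: "t": time; "qpos": joint angles; "dq": joint speeds; "tau": joint torques, N m; "position": TCP position; "ee_rot": TCP orientation; "wrist_force": force on the tool from outside, world axes, zero at the start; "wrist_torque": the same for the moment, N m; "grip_width": opening from 0.0 (shut) to 1.0 (fully open); "grip_force": force on a finger pad.
Only numpy, scipy, OpenCV 4.12 (cv2) and the standard library are available. Lean on these libraries where they do the work, as an engineer would, in place of code of your own. Each camera call takes 0.05 s, during which the arm holds its last target. There are 200 camera calls.

### The job

Stand the two loose clay pots upright on the plank, each in the row where a pot of its own size already stands, and let go of them. Then take hold of the wooden cleat at the plank's rear and slide the plank straight out along its step, over the drip tray, until its front end is level with the bamboo stake, with all four pots still standing in their rows and everything else on the table left alone. So far out the plank would tip if released, so finish while still holding it, level and still, with the plank resting on the step and nothing but the step and your grip carrying it.

Things in the scene. Friction and masses are not known exactly. Their poses are not given: they have to be found in the camera images.
- step: fixed wooden step that carries the plank: 380 long (its x) x 180 wide (its y) x 90 mm high; origin under its centre; its +x points outward, the way the plank must slide (roughly world +y), and its outer edge is 190 mm from the origin; its flat top is at 90 mm
- plank: loose plywood plank on the step, 400 long (x) x 164 wide (y) x 15 mm thick, about 0.6 kg; origin at the centre of its underside, 90 mm above the table; +x outward along it, front end at x = +200 mm. At the start it overhangs the step by 30 to 90 mm; beyond about 180 mm it tips unless held
- row_a (a point): middle of one row of the plank, on its top face, 39 mm to the plank's +y side of its centre line. Each row is a straight lane along the plank, 70 mm clear, between battens 8 mm wide and 10 mm high that run from 130 mm behind the plank's middle to its front end; the centre lines of the battens are at y = -78, 0 and +78 mm
- row_b (a point): middle of the other row, on the plank's top face, 39 mm to the -y side of its centre line
- cleat (a point): top centre of the upright wooden cleat at the plank's rear, to be pinched from above: 18 thick (along the plank) x 70 long (across it), standing 34 mm above the plank's top face, centred 180 mm behind the plank's middle; this point is 139 mm above the table
- pot_large: loose large clay pot on the table, to be put in its row: round, open mouth up, diameter 56 (52 at the foot), 56 mm high, wall 4 mm, 90 g; origin under its centre, on the table
- pot_small: loose small clay pot on the table, to be put in its row: like the large one but diameter 42 (38 at the foot), 44 mm high, 50 g; origin under its centre, on the table
- pot_large_row: large clay pot (same as pot_large) already standing on the plank near its front, 110 to 145 mm ahead of the plank's origin; it shows which row is for large pots (either one)
- pot_small_row: small clay pot (same as pot_small) already standing near the front of the plank in the other row, which is for small pots
- mark (a point): the mark: a point on the axis of the upright bamboo stake (8 mm thick, 200 mm tall, in a fixed wooden foot 60 x 60 x 20 mm), 105 mm above the table; it stands beside the plank's path on the side away from the robot, 120 mm from the step's centre line and 220 to 245 mm out from the step's outer edge. The plank's front end must come level with it, measured along the plank
- tray: fixed low black drip tray on the table under the plank's path, 240 x 170 x 45 mm high; origin under its centre; the level plank passes 45 mm above it
- trowel: bystander, to be left alone: hand trowel, wooden handle and steel blade, 220 mm long, 50 mm wide, lying flat along its x axis; origin under the middle of the blade, handle to -x
- carton: bystander, to be left alone: open paper carton 70 x 70 x 75 mm high; origin under its centre
- jar: bystander, to be left alone: closed glass jar, diameter 64, 85 mm high; origin under its centre
- cups: bystander, to be left alone: upright stack of brown paper cups, diameter 68, 126 mm high; origin under its centre
- brush: bystander, to be left alone: small brush lying flat; origin near its middle

How it is judged:
By the outcome, as a careful person would: the job done as asked, in the order asked, and still so for the second after the job is handed in, while the arm keeps its last pose, push and grip.
It also fails if it takes over 67 s, if anything falls off the work surface, if the arm or the gripper's body presses on something with over 40 N, if the wrist force passes 120 N, or if a joint passes its speed limit or range.

## Working session

There is one attempt and no reset: what is moved stays moved. The work goes in short steps, Python scripts to look and compute and a tool call to move; the robot and the scene stay as the last step left them, time stands still between calls to the robot, and variables do not carry over. Pictures are saved under pics/ and viewed, at most 10 in all, crops included, and the job is handed in when it is done.

Besides the shell and the picture viewer there is one more tool, called after "Request:" by a JSON object that holds its "op" and its "data". jog_arm: Moves the arm, as the interface text tells. Its arguments: {"type":"object","properties":{"targets":{"type":"array"},"newtons":{"type":"number"}},"required":["targets"]}

```bash
mkdir -p pics; ls; cat > h.py <<'E'
import numpy as np, cv2
from station import env, cams, job
def snap(n):
    m=cams.camera_model(n); p,d=cams.snapshot(n); return p,d,m
def pts(d,m):
    K=np.array(m["camera_matrix"]);h,w=d.shape
    v,u=np.mgrid[:h,:w]
    xd=(u-K[0,2])/K[0,0]; yd=(v-K[1,2])/K[1,1]
    x,y=xd.copy(),yd.copy()
    for _ in range(8):
        s=1+m["k1"]*(x*x+y*y); x=xd/s; y=yd/s
    R=cv2.Rodrigues(np.array(m["rvec"],float))[0]; t=np.array(m["tvec"],float).ravel()
    c=np.stack([x*d,y*d,d],-1)
    W=(c-t)@R
    W[d==0]=np.nan
    return W
E
python3 - <<'E'
from h import *
import pickle
for n in ("scene","side"):
    p,d,m=snap(n); W=pts(d,m)
    np.savez(f"{n}.npz",p=p,d=d,W=W)
    cv2.imwrite(f"pics/{n}0.png",p[...,::-1])
    print(n,m,np.mean(d>0))
print(env.get_state())
E
```

```text
pics
scene {'camera_matrix': array([[505.95261514,   0.        , 283.16516953],
       [  0.        , 505.95261514, 212.47079827],
       [  0.        ,   0.        ,   1.        ]]), 'k1': -0.11555879943411643, 'rvec': array([ 1.1092716 ,  2.30506053, -1.07854966]), 'tvec': array([ 0.31510578, -0.23278158,  1.86243848])} 0.9949362244897959
side {'camera_matrix': array([[412.38525087,   0.        , 281.90222463],
       [  0.        , 412.38525087, 208.13956162],
       [  0.        ,   0.        ,   1.        ]]), 'k1': -0.04443926956000399, 'rvec': array([ 2.17704098, -0.56436735,  0.25298579]), 'tvec': array([-0.48482218,  0.277484  ,  0.98684185])} 0.9961479591836735
{'t': 0.1, 'qpos': array([-4.80171457, 33.02697361,  1.42421169, 82.37814337, -0.85946159,
       64.68858411, -3.23631765]), 'dq': array([-0.02835247, -0.16293673,  0.06309695, -0.07207237, -0.00118432,
        0.01939555, -0.04857789]), 'tau': array([ 7.07550455e-03, -7.67310762e+01,  2.25892425e+00, -2.86606407e+01,
        1.61178235e-02,  8.62831454e-03, -6.06417325e-05]), 'position': array([6.74624303e-01, 7.58644583e-06, 2.38560738e-01]), 'ee_rot': array([-1.79917004e+02,  4.46811605e-03,  9.00026464e+01]), 'wrist_force': array([ 0.23832488,  0.87532998, -1.3769801 ]), 'wrist_torque': array([ 0.03396372, -0.06089074,  0.03314564]), 'grip_force': 0.0, 'grip_width': 0.9982569882504814}
```

View pics/scene0.png

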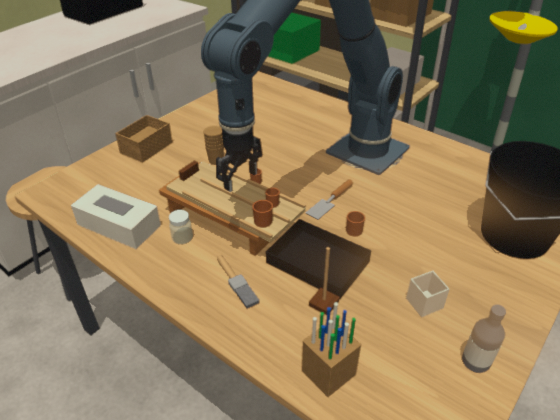

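View pics/side0.png

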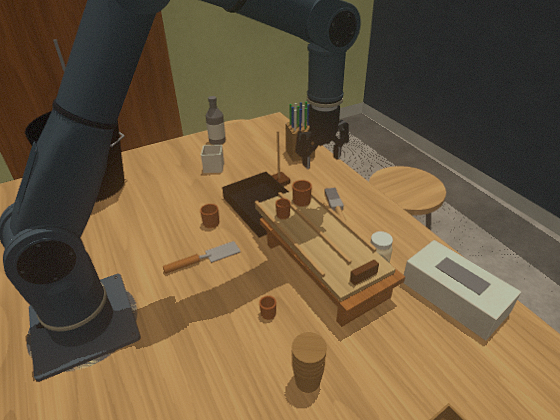

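The scene view shows the loose large pot at (355,224) and the loose small pot at (257,175). On the plank, the large pot is at (263,213), the small one at (272,198), and the cleat at (188,170). In the side view, the loose pots are at (210,216) and (268,308), the row pots at (302,192) and (283,208), the cleat at (364,271) and the stake at (278,150).

```bash
python3 - <<'E'
import numpy as np, cv2
D={n:np.load(n+".npz") for n in("scene","side")}
def fitc(P):
    A=np.c_[2*P[:,:2],np.ones(len(P))]; s=np.linalg.lstsq(A,(P[:,:2]**2).sum(1),rcond=None)[0]
    return s[:2],np.sqrt(s[2]+s[:2]@s[:2])
boxes={"side":dict(L=(210,216),S=(268,308),SR=(283,208),LR=(302,192),cleat=(364,271)),"scene":dict(L=(355,224),S=(257,175),SR=(272,198),LR=(263,213),cleat=(188,170))}
for n in D:
    p=D[n]["p"];W=D[n]["W"];hsv=cv2.cvtColor(p,cv2.COLOR_RGB2HSV)
    for k,(u,v) in boxes[n].items():
        s=np.s_[v-22:v+22,u-22:u+22]
        w=W[s].reshape(-1,3);h=hsv[s].reshape(-1,3)
        c=W[v-2:v+3,u-2:u+3].reshape(-1,3)
        c=np.nanmedian(c,0)
        base=0 if k in"LS" else .105
        g=(np.linalg.norm(w[:,:2]-c[:2],axis=1)<.06)&(w[:,2]>base+.006)
        g&=(h[:,1]>120)
        P=w[g]
        if len(P)<10: print(n,k,c,"few");continue
        H={"L":.056,"S":.044,"LR":.161,"SR":.149,"cleat":.139}[k]
        top=P[(P[:,2]>H-.006)&(P[:,2]<H+.008)]
        msg=[top.mean(0),top.min(0),top.max(0)] if len(top) else None
        print(n,k,c.round(3),h.reshape(44,44,3)[22,22],"zmax",P[:,2].max().round(3),len(top),"fit",fitc(top) if len(top)>5 else None,np.round(msg,3).tolist() if msg else None)
# plank axis from side view: plank top points
W=np.concatenate([D[n]["W"].reshape(-1,3) for n in D])
tp=W[(abs(W[:,2]-.105)<.004)&(W[:,0]>.45)&(W[:,0]<.95)&(abs(W[:,1])<.4)]
r=cv2.minAreaRect(tp[:,:2].astype(np.float32));print("plank top",r,len(tp),np.percentile(tp,[1,99],axis=0))
for n in D:
    w=D[n]["W"].reshape(-1,3)
    st=w[(w[:,2]>.05)&(w[:,2]<.19)&(w[:,1]>.25)&(w[:,1]<.5)&(w[:,0]>.7)&(w[:,0]<.95)]
    print("stake",n,len(st),np.median(st,0),st.min(0),st.max(0))
    for z0,z1 in((.002,.02),): pass
E
```

```text
scene L [0.436 0.213 0.05 ] [ 12 168 111] zmax 0.06 85 fit (array([0.4141617 , 0.20071017]), np.float64(0.025187235854409958)) [[0.414, 0.201, 0.055], [0.386, 0.171, 0.05], [0.442, 0.227, 0.06]]
scene S [ 0.419 -0.177  0.037] [ 11 172 107] zmax 0.047 31 fit (array([ 0.41112336, -0.19305481]), np.float64(0.01950480264458652)) [[0.413, -0.184, 0.042], [0.388, -0.202, 0.039], [0.434, -0.17, 0.047]]
scene SR [0.581 0.022 0.142] [ 10 172 107] zmax 0.165 135 fit (array([0.5917448 , 0.01124352]), np.float64(0.03560873821505186)) [[0.593, 0.019, 0.148], [0.541, -0.012, 0.143], [0.638, 0.054, 0.157]]
scene LR [0.658 0.056 0.153] [ 11 179 111] zmax 0.165 104 fit (array([0.6416718 , 0.03989045]), np.float64(0.02592088408931331)) [[0.642, 0.041, 0.159], [0.615, 0.008, 0.155], [0.669, 0.069, 0.165]]
scene cleat [ 0.624 -0.276  0.132] [ 16 185  58] zmax 0.143 108 fit (array([ 0.61853737, -0.28381683]), np.float64(0.022349284296440623)) [[0.619, -0.281, 0.138], [0.582, -0.295, 0.133], [0.653, -0.269, 0.143]]
side L [0.404 0.175 0.046] [ 14 174  95] zmax 0.056 69 fit (array([0.40989573, 0.19819795])
[... 654 characters left out ...]
8], [0.609, 0.008, 0.155], [0.666, 0.067, 0.162]]
side cleat [ 0.607 -0.29   0.135] [ 14 151  83] zmax 0.141 205 fit (array([ 0.61251402, -0.28284593]), np.float64(0.021427217181680742)) [[0.612, -0.284, 0.138], [0.579, -0.293, 0.133], [0.648, -0.273, 0.141]]
plank top ((0.6571180820465088, 0.06527942419052124), (0.7828000783920288, 0.28866785764694214), 73.3345947265625) 7664 [[ 0.5224654  -0.30127189  0.10108189]
 [ 0.69648211  0.09720837  0.10869012]]
stake scene 2791 [0.88041404 0.4286376  0.11945063] [0.70002881 0.28760402 0.05010571] [0.91647022 0.47229896 0.18988668]
stake side 658 [0.83240441 0.41418266 0.12269709] [0.70034336 0.28900268 0.05172866] [0.89820516 0.47087007 0.18988318]
```

```bash
python3 - <<'E'
import numpy as np, cv2
D={n:np.load(n+".npz") for n in("scene","side")}
for n in D:
    p=D[n]["p"];W=D[n]["W"]
    m=((abs(W[...,2]-.105)<.0045)&(W[...,0]>.45)&(W[...,0]<.8)&(W[...,1]>-.35)&(W[...,1]<.12)).astype(np.uint8)
    k,l,s,_=cv2.connectedComponentsWithStats(m); 
    i=[j for j in range(1,k) if s[j,4]>150]
    P=W[np.isin(l,i)]
    # long edges: per slice along y
    ed=[]
    for y in np.arange(-.28,.07,.02):
        q=P[abs(P[:,1]-y)<.01]
        if len(q)>5: ed.append([q[:,1].mean(),q[:,0].min(),q[:,0].max()])
    ed=np.array(ed)
    print(n,len(P),"rect",cv2.minAreaRect(P[:,:2].astype(np.float32)))
    print(" lo/hi slope(deg)",[np.degrees(np.arctan(np.polyfit(ed[:,0],ed[:,j],1)[0])).round(2) for j in(1,2)],[np.polyfit(ed[:,0],ed[:,j],1).round(3) for j in (1,2)])
    # stake
    w=W.reshape(-1,3)
    for z in(.05,.105,.16):
        q=w[(abs(w[:,2]-z)<.02)&(w[:,1]>.15)&(w[:,1]<.4)&(w[:,0]>.55)&(w[:,0]<.82)]
        print(" stake z",z,len(q),np.median(q,0).round(3) if len(q) else 0)
    # obstacles near pots
    for c in((.411,.199),(.409,-.193)):
        q=w[(abs(w[:,0]-c[0])<.12)&(abs(w[:,1]-c[1])<.2)&(w[:,2]>.008)&(w[:,2]<.2)]
        q=q[np.hypot(q[:,0]-c[0],q[:,1]-c[1])>.04]
        hist,xe,ye=np.histogram2d(q[:,0]-c[0],q[:,1]-c[1],bins=(6,8),range=((-.12,.12),(-.2,.2)))
        print(c);print(hist.astype(int))
E
```

```text
scene 3075 rect ((0.6089828014373779, -0.10314731299877167), (0.1686209738254547, 0.4076477289199829), 2.627858877182007)
 lo/hi slope(deg) [np.float64(-3.07), np.float64(-3.91)] [array([-0.054,  0.53 ]), array([-0.068,  0.678])]
 stake z 0.05 391 [0.668 0.287 0.04 ]
 stake z 0.105 34 [0.703 0.294 0.106]
 stake z 0.16 38 [0.703 0.294 0.161]
(0.411, 0.199)
[[  0  68   0   0   0   0   0   0]
 [  0  26   0   0   0   0   0   0]
 [  3  12   0   0   0   0   0   0]
 [  5  16   0   0   0   0   0   0]
 [  0   0   0   0   0   0   0   0]
 [ 68 215 146 152 162 157  56   0]]
(0.409, -0.193)
[[  0   0   0   0   0   1   0   0]
 [  1   0   0   0   0   0   0   0]
 [149   0   0   0   0   0   0   0]
 [326   0   0   0   0   0   0   0]
 [  0   0   0   0   0   0   0   0]
 [  0   0   0   0   2   9  20   4]]
side 4877 rect ((0.6046870946884155, -0.10298767685890198), (0.1662493497133255, 0.40368321537971497), 2.758084774017334)
 lo/hi slope(deg) [np.float64(-2.55), np.float64(-6.15)] [array([-0.045,  0.518]), array([-0.108,  0.668])]
 stake z 0.05 252 [0.661 0.306 0.039]
 stake z 0.105 65 [0.808 0.384 0.105]
 stake z 0.16 25 [0.698 0.29  0.165]
(0.411, 0.199)
[[  2  89   0   0   0   0   0   0]
 [  0  18   0   0   0   0   0   0]
 [  0   0   0   0   0   0   0   0]
 [  0   0   0   0   0   0   0   0]
 [  0   0   0   0   0   1   1   0]
 [246 180  80  68  67  60  72   0]]
(0.409, -0.193)
[[  0   0   0   0   0   0   0   0]
 [ 58   0   0   0   0   0   0   0]
 [334   0   0   0   0   0   0   0]
 [163   0   0   0   0   0   0   0]
 [  0   0   0   0   0   0   0   0]
 [  0   0  69 163 203 202 202 204]]
```

Request:
{"op": "jog_arm", "data": {"targets": [{"az": 0.15, "grip": 1}, {"az": 0.15}, {"az": 0.15}, {"az": 0.15}, {"az": 0.15}, {"az": 0.15}, {"az": 0.15}, {"az": 0.15}, {"az": 0.15}, {"az": 0.15}]}}

```text
invalid input at $.targets[0]: expected keys x, y, z, ax, ay, az, grip
```

Request:
{"op": "jog_arm", "data": {"targets": [{"x": 0, "y": 0, "z": 0, "ax": 0, "ay": 0, "az": 0.15, "grip": 1}, {"x": 0, "y": 0, "z": 0, "ax": 0, "ay": 0, "az": 0.15, "grip": 1}, {"x": 0, "y": 0, "z": 0, "ax": 0, "ay": 0, "az": 0.15, "grip": 1}, {"x": 0, "y": 0, "z": 0, "ax": 0, "ay": 0, "az": 0.15, "grip": 1}, {"x": 0, "y": 0, "z": 0, "ax": 0, "ay": 0, "az": 0.15, "grip": 1}, {"x": 0, "y": 0, "z": 0, "ax": 0, "ay": 0, "az": 0.15, "grip": 1}, {"x": 0, "y": 0, "z": 0, "ax": 0, "ay": 0, "az": 0.15, "grip": 1}, {"x": 0, "y": 0, "z": 0, "ax": 0, "ay": 0, "az": 0.15, "grip": 1}, {"x": 0, "y": 0, "z": 0, "ax": 0, "ay": 0, "az": 0.15, "grip": 1}, {"x": 0, "y": 0, "z": 0, "ax": 0, "ay": 0, "az": 0.15, "grip": 1}]}}

```text
t: 1.1
position: [0.6747, 0.0001, 0.2388]
ee_rot: [-180.0, 0.1, 3.7]
wrist_force: [-0.1, 0.2, -0.2]
grip_width: 0.999
grip_force: 0.0
```

Request:
{"op": "jog_arm", "data": {"targets": [{"x": -2, "y": -1.6, "z": 0, "ax": 0, "ay": 0, "az": 0.024, "grip": 1}, {"x": -3, "y": -2.5, "z": 0, "ax": 0, "ay": 0, "az": 0, "grip": 1}, {"x": -3, "y": -2.5, "z": 0, "ax": 0, "ay": 0, "az": 0, "grip": 1}, {"x": -3, "y": -2.5, "z": 0, "ax": 0, "ay": 0, "az": 0, "grip": 1}, {"x": -3, "y": -2.5, "z": 0, "ax": 0, "ay": 0, "az": 0, "grip": 1}, {"x": -3, "y": -2.5, "z": 0, "ax": 0, "ay": 0, "az": 0, "grip": 1}, {"x": -3, "y": -2.5, "z": 0, "ax": 0, "ay": 0, "az": 0, "grip": 1}, {"x": -3, "y": -2.5, "z": 0, "ax": 0, "ay": 0, "az": 0, "grip": 1}, {"x": -2.4, "y": -2, "z": 2, "ax": 0, "ay": 0, "az": 0, "grip": 1}, {"x": 0, "y": 0, "z": 4, "ax": 0, "ay": 0, "az": 0, "grip": 1}]}}

```text
t: 2.1
position: [0.4091, 0.2023, 0.1804]
ee_rot: [-179.8, -0.1, 3.0]
wrist_force: [1.4, 0.8, 0.0]
grip_width: 1.003
grip_force: 0.0
```

Request:
{"op": "jog_arm", "data": {"targets": [{"x": 0, "y": 0, "z": 3, "ax": 0, "ay": 0, "az": 0, "grip": 1}, {"x": 0, "y": 0, "z": 2, "ax": 0, "ay": 0, "az": 0, "grip": 1}, {"x": 0, "y": 0, "z": 0, "ax": 0, "ay": 0, "az": 0, "grip": 1}]}}

```text
t: 2.4
position: [0.4095, 0.1977, 0.1272]
ee_rot: [179.9, 0.2, 2.7]
wrist_force: [0.0, -0.9, -0.1]
grip_width: 1.001
grip_force: 0.0
```

```bash
python3 - <<'E'
from h import *
p,d,m=snap("wrist");cv2.imwrite("pics/w1.png",p[...,::-1]);W=pts(d,m)
q=W[(abs(W[...,2]-.056)<.005)&(np.hypot(W[...,0]-.411,W[...,1]-.199)<.045)]
print(len(q),q.min(0),q.max(0),(q.min(0)+q.max(0))/2,env.get_state()["position"],env.get_state()["ee_rot"])
E
```

```text
1965 [0.38250185 0.1731026  0.05100009] [0.43817035 0.2283619  0.05913363] [0.4103361  0.20073225 0.05506686] [0.41040056 0.19791685 0.12861724] [1.79911126e+02 1.36025223e-01 2.66548577e+00]
```

Request:
{"op": "jog_arm", "data": {"targets": [{"x": 0, "y": -0.2, "z": 3.5, "ax": 0, "ay": 0, "az": 0, "grip": 1}, {"x": 0, "y": 0, "z": 3.5, "ax": 0, "ay": 0, "az": 0, "grip": 1}, {"x": 0, "y": 0, "z": 2.4, "ax": 0, "ay": 0, "az": 0, "grip": 1}, {"x": 0, "y": 0, "z": 1, "ax": 0, "ay": 0, "az": 0, "grip": 1}, {"x": 0, "y": 0, "z": 0, "ax": 0, "ay": 0, "az": 0, "grip": 1}, {"x": 0, "y": 0, "z": 0, "ax": 0, "ay": 0, "az": 0, "grip": 0}, {"x": 0, "y": 0, "z": 0, "ax": 0, "ay": 0, "az": 0, "grip": 0}, {"x": 0, "y": 0, "z": 0, "ax": 0, "ay": 0, "az": 0, "grip": 0}, {"x": 0, "y": 0, "z": 0, "ax": 0, "ay": 0, "az": 0, "grip": 0}, {"x": 0, "y": 0, "z": 0, "ax": 0, "ay": 0, "az": 0, "grip": 0}], "newtons": 25}}

```text
t: 3.45
position: [0.4117, 0.2008, 0.0266]
ee_rot: [-179.9, -0.1, 2.7]
wrist_force: [-0.4, -0.7, 8.7]
grip_width: 0.631
grip_force: 24.7
```

Request:
{"op": "jog_arm", "data": {"targets": [{"x": 0, "y": 0, "z": -2.5, "ax": 0, "ay": 0, "az": 0, "grip": 0}, {"x": 1, "y": 0, "z": -4.5, "ax": 0, "ay": 0, "az": 0, "grip": 0}, {"x": 2, "y": 0, "z": -4, "ax": 0, "ay": 0, "az": 0, "grip": 0}, {"x": 2, "y": 1, "z": -4, "ax": 0, "ay": 0, "az": 0, "grip": 0}, {"x": 0, "y": 3, "z": 0, "ax": 0, "ay": 0, "az": 0, "grip": 0}, {"x": 0, "y": 4, "z": 0, "ax": 0, "ay": 0, "az": 0, "grip": 0}, {"x": 0, "y": 4, "z": 0, "ax": 0, "ay": 0, "az": 0, "grip": 0}, {"x": 0, "y": 4, "z": 0, "ax": 0, "ay": 0, "az": 0, "grip": 0}, {"x": 0, "y": 4, "z": 0, "ax": 0, "ay": 0, "az": 0, "grip": 0}, {"x": 0, "y": 4, "z": 0, "ax": 0, "ay": 0, "az": 0, "grip": 0}]}}

```text
t: 4.45
position: [0.4719, -0.0385, 0.1762]
ee_rot: [-180.0, -0.1, 2.7]
wrist_force: [0.4, -0.7, -1.3]
grip_width: 0.625
grip_force: 27.0
```

Request:
{"op": "jog_arm", "data": {"targets": [{"x": 0, "y": 4, "z": 0, "ax": 0, "ay": 0, "az": 0, "grip": 0}, {"x": 0, "y": 4, "z": 0, "ax": 0, "ay": 0, "az": 0, "grip": 0}, {"x": 2, "y": 3.3, "z": 0, "ax": 0, "ay": 0, "az": 0, "grip": 0}, {"x": 4, "y": 0, "z": 0, "ax": 0, "ay": 0, "az": 0, "grip": 0}, {"x": 4, "y": 0, "z": 0, "ax": 0, "ay": 0, "az": 0, "grip": 0}, {"x": 4, "y": 0, "z": 0, "ax": 0, "ay": 0, "az": 0, "grip": 0}, {"x": 2.9, "y": 0, "z": 0, "ax": 0, "ay": 0, "az": 0, "grip": 0}, {"x": 0, "y": 0, "z": 0, "ax": 0, "ay": 0, "az": 0, "grip": 0}, {"x": 0, "y": 0, "z": 0, "ax": 0, "ay": 0, "az": 0, "grip": 0}]}}

```text
t: 5.35
position: [0.6459, -0.1419, 0.1754]
ee_rot: [180.0, 0.0, 2.7]
wrist_force: [-1.0, -1.2, -1.5]
grip_width: 0.628
grip_force: 27.0
```

```bash
python3 - <<'E'
from h import *
s=env.get_state();print(s["position"],s["ee_rot"],s["grip_width"],s["grip_force"],s["wrist_force"])
p,d,m=snap("scene");p2,d2,m2=snap("side");pw,dw,mw=snap("wrist")
cv2.imwrite("pics/c2.png",np.hstack([cv2.resize(p[110:290,120:360],(400,300)),cv2.resize(p2[130:340,180:460],(400,300))])[...,::-1])
cv2.imwrite("pics/w2.png",pw[...,::-1])
E
```

```text
[ 0.64592852 -0.14192196  0.17542219] [1.79981569e+02 3.62756090e-02 2.70071915e+00] 0.6276662813419284 27.02509239612823 [-0.98800971 -1.18351195 -1.5494816 ]
```

View pics/c2.png

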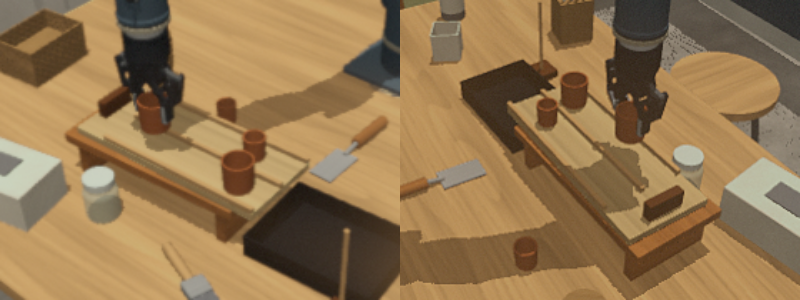

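View pics/w2.png

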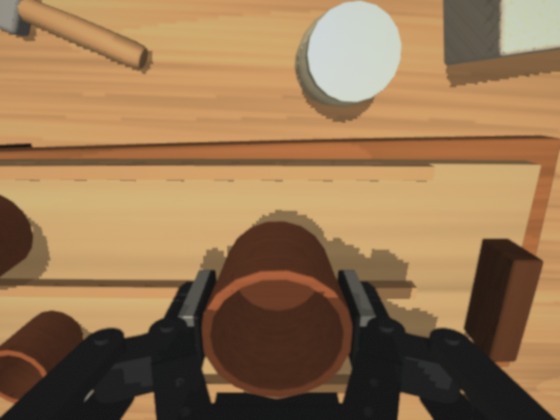

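The overhead pair shows the held pot upright over the far row, with the row pots standing. The wrist view has the battens at rows ~172 and ~284 and the pot's rim at (278,335). I'll check the battens numerically.

```bash
python3 - <<'E'
from h import *
pw,dw,m=snap("wrist");W=pts(dw,m)
u=np.array([-.047,.9989]);v=np.array([-.9989,-.047]);o=np.array([.6065,-.103])
L=np.stack([(W[...,:2]-o)@u,(W[...,:2]-o)@v,W[...,2]],-1).reshape(-1,3)
g=L[(L[:,2]>.1115)&(L[:,2]<.119)&(L[:,0]>-.13)&(L[:,0]<.09)&(abs(L[:,1])<.09)]
print(np.histogram(g[:,1],bins=np.arange(-.09,.091,.004)))
for lo,hi in((-.09,-.065),(-.015,.015)):
    q=g[(g[:,1]>lo)&(g[:,1]<hi)];print(len(q),np.median(q,0),np.polyfit(q[:,0],q[:,1],1))
t=L[abs(L[:,2]-.105)<.003];print("top z",np.median(t[:,2]),np.percentile(t,[.5,99.5],axis=0))
st=W.reshape(-1,3);st=st[abs(st[:,2]-.09)<.004];print("step",cv2.minAreaRect(st[:,:2].astype(np.float32)),len(st))
c=L[(abs(L[:,2]-.139)<.003)&(L[:,0]<-.15)];print("cleat",len(c),c.min(0),c.max(0))
s=env.get_state()["position"];print((s[:2]-o)@u,(s[:2]-o)@v)
E
```

```text
(array([   0,   93, 2781, 2647,  388,    0,    0,    0,    0,    0,    0,
          0,    0,    0,    0,    0,    0,    0,    0,    0,    0,  902,
        762,  384,    0,    0,    0,    0,    0,    0,    0,    0,    0,
          0,    0,    0,    0,    0,    0,    0,   47,  390,  255,   13,
          0]), array([-0.09 , -0.086, -0.082, -0.078, -0.074, -0.07 , -0.066, -0.062,
       -0.058, -0.054, -0.05 , -0.046, -0.042, -0.038, -0.034, -0.03 ,
       -0.026, -0.022, -0.018, -0.014, -0.01 , -0.006, -0.002,  0.002,
        0.006,  0.01 ,  0.014,  0.018,  0.022,  0.026,  0.03 ,  0.034,
        0.038,  0.042,  0.046,  0.05 ,  0.054,  0.058,  0.062,  0.066,
        0.07 ,  0.074,  0.078,  0.082,  0.086,  0.09 ]))
5909 [-0.0210425  -0.07787598  0.1161413 ] [-0.00594362 -0.07797034]
2048 [ 0.04355028 -0.00133016  0.1160518 ] [-0.00416388 -0.00090783]
top z 0.1062567202121539 [[-0.19770591 -0.08173271  0.1035072 ]
 [ 0.14999979  0.06449738  0.10781601]]
step ((0.6891850233078003, -0.17791396379470825), (0.4018228054046631, 0.17731750011444092), 67.5750732421875) 15090
cleat 3394 [-0.18875016 -0.0346476   0.13600825] [-0.16977569  0.03530085  0.14199051]
-0.0410414686673466 -0.03689067349421041
```

Request:
{"op": "jog_arm", "data": {"targets": [{"x": 0.2, "y": 0, "z": 1.5, "ax": 0, "ay": 0, "az": 0, "grip": 0}, {"x": 0, "y": 0, "z": 1.5, "ax": 0, "ay": 0, "az": 0, "grip": 0}, {"x": 0, "y": 0, "z": 0.9, "ax": 0, "ay": 0, "az": 0, "grip": 0}, {"x": 0, "y": 0, "z": 0, "ax": 0, "ay": 0, "az": 0, "grip": 0}, {"x": 0, "y": 0, "z": 0.2, "ax": 0, "ay": 0, "az": 0, "grip": 0}, {"x": 0, "y": 0, "z": 0.1, "ax": 0, "ay": 0, "az": 0, "grip": 0}, {"x": 0, "y": 0, "z": 0, "ax": 0, "ay": 0, "az": 0, "grip": 0}]}}

```text
t: 6.25
position: [0.6484, -0.142, 0.1336]
ee_rot: [180.0, -0.0, 2.7]
wrist_force: [0.7, -0.2, -1.0]
grip_width: 0.63
grip_force: 27.0
```

Request:
{"op": "jog_arm", "data": {"targets": [{"x": 0, "y": 0, "z": 0.15, "ax": 0, "ay": 0, "az": 0, "grip": 0}, {"x": 0, "y": 0, "z": 0, "ax": 0, "ay": 0, "az": 0, "grip": 0}, {"x": 0, "y": 0, "z": 0, "ax": 0, "ay": 0, "az": 0, "grip": 0.8}, {"x": 0, "y": 0, "z": 0, "ax": 0, "ay": 0, "az": 0, "grip": 1}, {"x": 0, "y": 0, "z": 0, "ax": 0, "ay": 0, "az": 0, "grip": 1}, {"x": 0, "y": 0, "z": 0, "ax": 0, "ay": 0, "az": 0, "grip": 1}, {"x": 0, "y": 0, "z": -2, "ax": 0, "ay": 0, "az": 0, "grip": 1}, {"x": 0, "y": 0, "z": -3, "ax": 0, "ay": 0, "az": 0, "grip": 1}, {"x": 0, "y": 0, "z": -3, "ax": 0, "ay": 0, "az": 0, "grip": 1}, {"x": 0, "y": 0, "z": -2, "ax": 0, "ay": 0, "az": 0, "grip": 1}]}}

```text
t: 7.25
position: [0.6487, -0.1423, 0.2341]
ee_rot: [180.0, -0.1, 2.7]
wrist_force: [0.4, -0.3, -1.0]
grip_width: 0.999
grip_force: 0.0
```

Request:
{"op": "jog_arm", "data": {"targets": [{"x": -3, "y": 0.6, "z": 0, "ax": 0, "ay": 0, "az": 0, "grip": 1}, {"x": -4, "y": 0.6, "z": 0, "ax": 0, "ay": 0, "az": 0, "grip": 1}, {"x": -4, "y": 0.7, "z": 0, "ax": 0, "ay": 0, "az": 0, "grip": 1}, {"x": -4, "y": 0.7, "z": 0, "ax": 0, "ay": 0, "az": 0, "grip": 1}, {"x": -4, "y": 0.7, "z": 0, "ax": 0, "ay": 0, "az": 0, "grip": 1}, {"x": -3.5, "y": 0.7, "z": 1, "ax": 0, "ay": 0, "az": 0, "grip": 1}, {"x": -1.7, "y": 0, "z": 3, "ax": 0, "ay": 0, "az": 0, "grip": 1}, {"x": 0, "y": 0, "z": 4, "ax": 0, "ay": 0, "az": 0, "grip": 1}, {"x": 0, "y": 0, "z": 2.4, "ax": 0, "ay": 0, "az": 0, "grip": 1}, {"x": 0, "y": 0, "z": 0, "ax": 0, "ay": 0, "az": 0, "grip": 1}]}}

```text
t: 8.25
position: [0.4068, -0.1926, 0.1258]
ee_rot: [-179.9, 0.2, 2.7]
wrist_force: [0.7, -1.2, 0.3]
grip_width: 1.003
grip_force: 0.0
```

```bash
python3 - <<'E'
from h import *
s=env.get_state();p,d,m=snap("wrist");W=pts(d,m)
q=W[(abs(W[...,2]-.044)<.005)&(np.hypot(W[...,0]-.41,W[...,1]+.193)<.035)]
print(len(q),q.min(0),q.max(0),(q.min(0)+q.max(0))/2,s["position"],s["ee_rot"])
n=W.reshape(-1,3);n=n[(n[:,2]>.03)&(np.hypot(n[:,0]-.41,n[:,1]+.193)>.035)&(np.hypot(n[:,0]-.41,n[:,1]+.193)<.11)]
print(len(n), n[:,2].min() if len(n) else 0, np.percentile(n,[2,98],axis=0) if len(n) else 0)
p,d,m=snap("side");W=pts(d,m);q=W[(abs(W[...,2]-.161)<.005)&(np.hypot(W[...,0]-.6484,W[...,1]+.142)<.05)]
print("large",len(q),(q.min(0)+q.max(0))/2)
E
```

```text
1280 [ 0.38691391 -0.21325718  0.03900642] [ 0.42871683 -0.17210682  0.04711307] [ 0.40781537 -0.192682    0.04305974] [ 0.40684679 -0.19262844  0.1258178 ] [-179.91368021    0.24170046    2.6580345 ]
26975 0.13092202870362213 [[ 0.39917657 -0.2614648   0.13862152]
 [ 0.42604829 -0.12291743  0.20247825]]
large 89 [ 0.6459714  -0.14247302  0.15876497]
```

Request:
{"op": "jog_arm", "data": {"targets": [{"x": 0.1, "y": 0, "z": 3.5, "ax": 0, "ay": 0, "az": 0, "grip": 1}, {"x": 0, "y": 0, "z": 3.5, "ax": 0, "ay": 0, "az": 0, "grip": 1}, {"x": 0, "y": 0, "z": 2.2, "ax": 0, "ay": 0, "az": 0, "grip": 1}, {"x": 0, "y": 0, "z": 1, "ax": 0, "ay": 0, "az": 0, "grip": 1}, {"x": 0, "y": 0, "z": 0, "ax": 0, "ay": 0, "az": 0, "grip": 1}, {"x": 0, "y": 0, "z": 0, "ax": 0, "ay": 0, "az": 0, "grip": -0.3}, {"x": 0, "y": 0, "z": 0, "ax": 0, "ay": 0, "az": 0, "grip": -0.3}, {"x": 0, "y": 0, "z": 0, "ax": 0, "ay": 0, "az": 0, "grip": -0.3}, {"x": 0, "y": 0, "z": 0, "ax": 0, "ay": 0, "az": 0, "grip": -0.3}, {"x": 0, "y": 0, "z": 0, "ax": 0, "ay": 0, "az": 0, "grip": -0.3}], "newtons": 25}}

```text
t: 9.35
position: [0.41, -0.1932, 0.0268]
ee_rot: [180.0, -0.1, 2.7]
wrist_force: [0.3, 1.7, 10.6]
grip_width: 0.471
grip_force: 23.8
```

Request:
{"op": "jog_arm", "data": {"targets": [{"x": 0, "y": 0, "z": -2.5, "ax": 0, "ay": 0, "az": 0, "grip": -0.3}, {"x": 0, "y": 0, "z": -4.5, "ax": 0, "ay": 0, "az": 0, "grip": -0.3}, {"x": 0, "y": 0, "z": -4, "ax": 0, "ay": 0, "az": 0, "grip": -0.3}, {"x": 2, "y": -1, "z": -4, "ax": 0, "ay": 0, "az": 0, "grip": -0.3}, {"x": 4, "y": -1, "z": 0, "ax": 0, "ay": 0, "az": 0, "grip": -0.3}, {"x": 4, "y": -1, "z": 0, "ax": 0, "ay": 0, "az": 0, "grip": -0.3}, {"x": 4, "y": -1, "z": 0, "ax": 0, "ay": 0, "az": 0, "grip": -0.3}, {"x": 2.1, "y": 0, "z": 0, "ax": 0, "ay": 0, "az": 0, "grip": -0.3}, {"x": 0, "y": 0, "z": 0, "ax": 0, "ay": 0, "az": 0, "grip": -0.3}, {"x": 0, "y": 0, "z": 0, "ax": 0, "ay": 0, "az": 0, "grip": -0.3}]}}

```text
t: 10.35
position: [0.5677, -0.1457, 0.1757]
ee_rot: [180.0, 0.1, 2.7]
wrist_force: [-0.9, -0.1, -1.6]
grip_width: 0.473
grip_force: 25.5
```

Request:
{"op": "jog_arm", "data": {"targets": [{"x": 0.15, "y": 0, "z": 1.5, "ax": 0, "ay": 0, "az": 0, "grip": -0.3}, {"x": 0, "y": 0, "z": 1.5, "ax": 0, "ay": 0, "az": 0, "grip": -0.3}, {"x": 0, "y": 0, "z": 0.9, "ax": 0, "ay": 0, "az": 0, "grip": -0.3}, {"x": 0, "y": 0, "z": 0.3, "ax": 0, "ay": 0, "az": 0, "grip": -0.3}, {"x": 0, "y": 0, "z": 0.1, "ax": 0, "ay": 0, "az": 0, "grip": -0.3}, {"x": 0, "y": 0, "z": 0, "ax": 0, "ay": 0, "az": 0, "grip": -0.3}, {"x": 0, "y": 0, "z": 0, "ax": 0, "ay": 0, "az": 0, "grip": -0.3}]}}

```text
t: 11.05
position: [0.57, -0.1457, 0.1334]
ee_rot: [180.0, -0.0, 2.7]
wrist_force: [-0.6, -0.6, 0.0]
grip_width: 0.468
grip_force: 25.5
```

Request:
{"op": "jog_arm", "data": {"targets": [{"x": 0, "y": 0, "z": 0.12, "ax": 0, "ay": 0, "az": 0, "grip": -0.3}, {"x": 0, "y": 0, "z": 0, "ax": 0, "ay": 0, "az": 0, "grip": -0.3}, {"x": 0, "y": 0, "z": 0, "ax": 0, "ay": 0, "az": 0, "grip": 0.5}, {"x": 0, "y": 0, "z": 0, "ax": 0, "ay": 0, "az": 0, "grip": 1}, {"x": 0, "y": 0, "z": 0, "ax": 0, "ay": 0, "az": 0, "grip": 1}, {"x": 0, "y": 0, "z": 0, "ax": 0, "ay": 0, "az": 0, "grip": 1}, {"x": 0, "y": 0, "z": -2, "ax": 0, "ay": 0, "az": 0, "grip": 1}, {"x": 0, "y": 0, "z": -3, "ax": 0, "ay": 0, "az": 0, "grip": 1}, {"x": 0, "y": 0, "z": -3, "ax": 0, "ay": 0, "az": 0, "grip": 1}, {"x": 0, "y": 0, "z": -2, "ax": 0, "ay": 0, "az": 0, "grip": 1}]}}

```text
t: 12.05
position: [0.5702, -0.146, 0.2336]
ee_rot: [180.0, -0.1, 2.7]
wrist_force: [0.2, 0.3, -0.5]
grip_width: 0.998
grip_force: 0.0
```

Request:
{"op": "jog_arm", "data": {"targets": [{"x": 1, "y": 3, "z": 0, "ax": 0, "ay": 0, "az": 0, "grip": 1}, {"x": 1, "y": 4, "z": 0, "ax": 0, "ay": 0, "az": 0, "grip": 1}, {"x": 1, "y": 4, "z": 0, "ax": 0, "ay": 0, "az": 0, "grip": 1}, {"x": 0.8, "y": 2.8, "z": 0, "ax": 0, "ay": 0, "az": 0, "grip": 1}, {"x": 0, "y": 0, "z": 0, "ax": 0, "ay": 0, "az": 0, "grip": 1}, {"x": 0, "y": 0, "z": 0, "ax": 0, "ay": 0, "az": 0, "grip": 1}]}}

```text
t: 12.65
position: [0.6139, -0.2821, 0.2311]
ee_rot: [-180.0, 0.0, 2.6]
wrist_force: [-0.2, 1.2, -0.4]
grip_width: 1.002
grip_force: 0.0
```

```bash
cat > meas.py <<'E'
from h import *
u=np.array([-.047,.9989]);v=np.array([-.9989,-.047]);o=np.array([.6065,-.103])
def loc(W): return np.stack([(W[...,:2]-o)@u,(W[...,:2]-o)@v,W[...,2]],-1).reshape(-1,3)
E
python3 - <<'E'
from meas import *
s=env.get_state();print(s["position"],s["ee_rot"],(s["position"][:2]-o)@u,(s["position"][:2]-o)@v)
for n in("wrist","side","scene"):
    p,d,m=snap(n);L=loc(pts(d,m));cv2.imwrite(f"pics/{n}3.png",p[...,::-1])
    c=L[(abs(L[:,2]-.139)<.004)&(abs(L[:,0]+.18)<.03)&(abs(L[:,1])<.05)]
    if len(c)>9: print(n,"cleat",len(c),np.percentile(c,[1,99],axis=0).round(4).tolist())
    for k,x,y,h in(("L",-.04,-.039,.161),("S",-.04,.039,.149),("LR",.139,-.039,.161),("SR",.114,.04,.149)):
        q=L[(abs(L[:,2]-h)<.006)&(np.hypot(L[:,0]-x,L[:,1]-y)<.035)]
        if len(q)>9: print(n,k,len(q),((q.min(0)+q.max(0))/2).round(4),np.ptp(q,axis=0).round(3))
    q=L[(abs(L[:,2]-.11)<.06)&(abs(L[:,0]-.39)<.03)&(abs(L[:,1]+.115)<.03)]
    if len(q)>9: print(n,"stake",len(q),np.median(q,0),q.min(0),q.max(0))
    # step: z .09 strips at both sides
    for lo,hi in((-.12,-.083),(.083,.12)):
        q=L[(abs(L[:,2]-.09)<.004)&(L[:,1]>lo)&(L[:,1]<hi)&(L[:,0]>-.25)&(L[:,0]<.15)]
        e=[]
        for a in np.arange(-.24,.15,.02):
            r=q[abs(q[:,0]-a)<.01]
            if len(r)>3: e.append([a,r[:,1].min() if lo<0 else r[:,1].max()])
        if len(e)>4:
            e=np.array(e);f=np.polyfit(e[:,0],e[:,1],1);print(n,"step edge",lo,len(e),np.degrees(np.arctan(f[0])).round(2),f[1].round(4))
E
```

```text
[ 0.61387329 -0.28210759  0.23106871] [-1.79978832e+02  4.43239356e-02  2.60038305e+00] -0.17925711765989372 0.0010528740922032343
wrist cleat 2503 [[-0.1889, -0.0336, 0.1373], [-0.1714, 0.0346, 0.1417]]
wrist L 2825 [-0.0411 -0.0389  0.1597] [0.056 0.055 0.009]
wrist S 1441 [-0.0404  0.0399  0.1475] [0.042 0.042 0.009]
wrist step edge -0.12 14 1.28 -0.094
side cleat 191 [[-0.1893, -0.0324, 0.1352], [-0.1714, 0.0351, 0.1413]]
side L 90 [-0.0413 -0.037   0.1584] [0.055 0.054 0.007]
side S 81 [-0.0406  0.0419  0.1462] [0.041 0.041 0.006]
side LR 79 [ 0.1388 -0.0385  0.1581] [0.057 0.055 0.006]
side SR 65 [0.1135 0.0407 0.1461] [0.042 0.041 0.006]
side stake 71 [ 0.38760862 -0.10788051  0.10271177] [ 0.38356513 -0.1143527   0.05008813] [ 0.39193612 -0.10314395  0.16981157]
side step edge 0.083 19 1.4 0.0912
scene cleat 93 [[-0.1916, -0.0374, 0.1353], [-0.1686, 0.0324, 0.1424]]
scene L 109 [-0.0399 -0.043   0.1603] [0.06  0.059 0.01 ]
scene S 65 [-0.0399  0.0374  0.1482] [0.043 0.041 0.01 ]
scene LR 111 [ 0.1415 -0.041   0.1596] [0.056 0.056 0.009]
scene SR 71 [0.1164 0.0364 0.1479] [0.043 0.043 0.01 ]
scene stake 114 [ 0.39190643 -0.11519988  0.11356436] [ 0.38709958 -0.11925712  0.05013778] [ 0.39561567 -0.10953429  0.16912181]
scene step edge -0.12 19 1.41 -0.0941
```

View pics/wrist3.png

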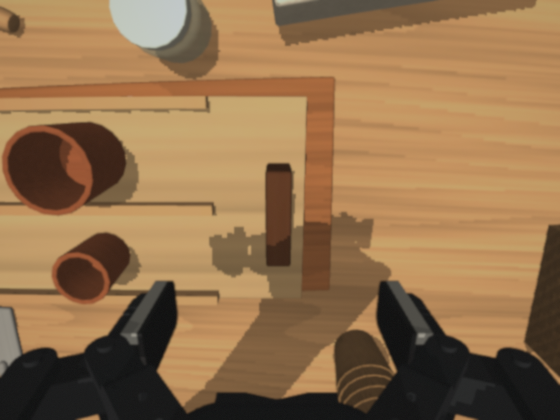

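The wrist view shows all pots upright in their rows and the cleat at (279,213), centred between the fingers. Next I part-close the gripper, descend and pinch.

Request:
{"op": "jog_arm", "data": {"targets": [{"x": 0.1, "y": 0.1, "z": 2, "ax": 0, "ay": 0, "az": 0, "grip": 0.2}, {"x": 0, "y": 0, "z": 3, "ax": 0, "ay": 0, "az": 0, "grip": 0.2}, {"x": 0, "y": 0, "z": 3, "ax": 0, "ay": 0, "az": 0, "grip": 0.2}, {"x": 0, "y": 0, "z": 1.8, "ax": 0, "ay": 0, "az": 0, "grip": 0.2}, {"x": 0, "y": 0, "z": 0.9, "ax": 0, "ay": 0, "az": 0, "grip": 0.2}, {"x": 0, "y": 0, "z": 0, "ax": 0, "ay": 0, "az": 0, "grip": 0.2}, {"x": 0, "y": 0, "z": 0, "ax": 0, "ay": 0, "az": 0, "grip": 0.2}]}}

```text
t: 13.5
position: [0.6158, -0.2825, 0.1256]
ee_rot: [180.0, -0.1, 2.7]
wrist_force: [0.1, 0.2, 0.4]
grip_width: 0.604
grip_force: 0.0
```

Request:
{"op": "jog_arm", "data": {"targets": [{"x": 0, "y": 0, "z": 0, "ax": 0, "ay": 0, "az": 0, "grip": -0.2}, {"x": 0, "y": 0, "z": 0, "ax": 0, "ay": 0, "az": 0, "grip": -0.4}, {"x": 0, "y": 0, "z": 0, "ax": 0, "ay": 0, "az": 0, "grip": -0.5}, {"x": 0, "y": 0, "z": 0, "ax": 0, "ay": 0, "az": 0, "grip": -0.6}, {"x": 0, "y": 0, "z": 0, "ax": 0, "ay": 0, "az": 0, "grip": -0.8}, {"x": 0, "y": 0, "z": 0, "ax": 0, "ay": 0, "az": 0, "grip": -1}, {"x": 0, "y": 0, "z": 0, "ax": 0, "ay": 0, "az": 0, "grip": -1}, {"x": 0, "y": 0, "z": 0, "ax": 0, "ay": 0, "az": 0, "grip": -1}], "newtons": 60}}

```text
t: 14.3
position: [0.6156, -0.2829, 0.1254]
ee_rot: [180.0, -0.1, 2.7]
wrist_force: [-0.6, 0.8, 4.5]
grip_width: 0.196
grip_force: 60.0
```

```bash
python3 - <<'E'
from meas import *
s=env.get_state();print(s["position"],s["ee_rot"],(s["position"][:2]-o)@u,(s["position"][:2]-o)@v,s["wrist_torque"],s["wrist_force"])
for n in("side","scene"):
    m=cams.camera_model(n);R=cv2.Rodrigues(np.array(m["rvec"]))[0];C=-R.T@np.ravel(m["tvec"]);print(n,C)
    mk=o+.39*u-.1115*v; w=mk-C[:2];w/=np.linalg.norm(w);print("view dir local",w@u,w@v)
E
```

```text
[ 0.61557236 -0.28290936  0.12540938] [ 1.79972462e+02 -6.29837362e-02  2.66583197e+00] -0.1801378649008162 -0.0006066404080289287 [ 0.09933592  0.18695302 -0.05965292] [-0.60607012  0.75140766  4.51193181]
side [ 0.14740842 -0.76899526  0.82025837]
view dir local 0.8643635665975697 -0.5028775544192928
scene [1.42579515 0.74298436 1.01844905]
view dir local -0.4871954286081159 0.8732988173262083
```

Request:
{"op": "jog_arm", "data": {"targets": [{"x": 0, "y": -0.2, "z": 0, "ax": 0, "ay": 0, "az": 0, "grip": -1}, {"x": 0.02, "y": -0.5, "z": 0, "ax": 0, "ay": 0, "az": -0.003, "grip": -1}, {"x": 0.02, "y": -0.8, "z": 0, "ax": 0, "ay": 0, "az": -0.003, "grip": -1}, {"x": 0.02, "y": -1, "z": 0, "ax": 0, "ay": 0, "az": -0.003, "grip": -1}, {"x": 0.02, "y": -1, "z": 0, "ax": 0, "ay": 0, "az": -0.003, "grip": -1}, {"x": 0.02, "y": -1, "z": 0, "ax": 0, "ay": 0, "az": -0.003, "grip": -1}, {"x": 0.02, "y": -0.8, "z": 0, "ax": 0, "ay": 0, "az": -0.003, "grip": -1}, {"x": 0.02, "y": -0.5, "z": 0, "ax": 0, "ay": 0, "az": 0, "grip": -1}, {"x": 0, "y": -0.2, "z": 0, "ax": 0, "ay": 0, "az": 0, "grip": -1}, {"x": 0, "y": 0, "z": 0, "ax": 0, "ay": 0, "az": 0, "grip": -1}]}}

```text
t: 15.3
position: [0.6137, -0.2241, 0.1254]
ee_rot: [179.9, -0.1, 3.7]
wrist_force: [0.2, -4.1, 4.4]
grip_width: 0.195
grip_force: 59.8
```

```bash
cat > chk.py <<'E'
from meas import *
s=env.get_state();t=(s["position"][:2]-o)@np.c_[u,v];print(s["position"],s["ee_rot"],t,s["wrist_torque"],s["wrist_force"],s["grip_force"])
im=[]
for n in("side","scene"):
    p,d,m=snap(n);im.append(p);L=loc(pts(d,m));hs=t[0]+.18
    for k,x,y,h in(("L",-.041,-.039,.161),("S",-.040,.039,.149),("LR",.139,-.039,.161),("SR",.114,.04,.149)):
        q=L[(abs(L[:,2]-h)<.006)&(np.hypot(L[:,0]-x-hs,L[:,1]-y)<.035)]
        if len(q)>9: print(n,k,len(q),((q.min(0)+q.max(0))/2-[hs,0,0]).round(4),np.ptp(q,axis=0).round(3))
    q=L[(abs(L[:,2]-.105)<.006)&(abs(L[:,1])<.074)&(L[:,0]>hs)&(L[:,0]<hs+.24)]
    f=[[y,np.percentile(q[abs(q[:,1]-y)<.006][:,0],99)] for y in np.arange(-.07,.071,.01) if (abs(q[:,1]-y)<.006).sum()>4]
    if len(f)>3: f=np.array(f);c=np.polyfit(f[:,0],f[:,1],1);print(n,"front",f[:,1].round(4),c)
    e=[]
    for a in np.arange(hs-.1,hs+.18,.02):
        r=L[(abs(L[:,0]-a)<.01)&(abs(L[:,2]-.116)<.004)&(abs(L[:,1])<.01)]
        if len(r)>2:e.append([a-hs,np.median(r[:,1])])
    e=np.array(e)
    if len(e)>3:print(n,"batten yaw,lat",np.degrees(np.polyfit(*e.T,1)[0]),np.polyfit(*e.T,1)[1])
    for a in(-.1,0,.1,.18):
        r=L[(abs(L[:,0]-hs-a)<.015)&(abs(L[:,1])<.078)&(abs(L[:,2]-.105)<.006)];print(n,"z",a,len(r),np.median(r[:,2]).round(4))
cv2.imwrite(f"pics/c_{s['t']:.1f}.png",np.hstack([cv2.resize(im[1][110:290,120:360],(400,300)),cv2.resize(im[0][110:320,180:460],(400,300))])[...,::-1]);print(s['t'])
E
python3 chk.py
```

```text
[ 0.61367977 -0.22408568  0.12537424] [ 1.79856834e+02 -8.20568193e-02  3.67173140e+00] [-0.12128993 -0.00148084] [-0.83107015 -0.00860436  0.00715106] [ 0.21989392 -4.05994239  4.4489268 ] 59.83512997627258
side L 92 [-0.0385 -0.0358  0.1583] [0.057 0.058 0.006]
side S 73 [-0.0409  0.0438  0.1459] [0.043 0.039 0.006]
side LR 69 [ 0.1399 -0.0323  0.1581] [0.055 0.054 0.006]
side SR 60 [0.113  0.0449 0.1455] [0.043 0.042 0.005]
side front [0.2022 0.1918 0.1833 0.1768 0.2573 0.2578 0.256  0.2484 0.257  0.2572
 0.2564 0.2567 0.2564 0.2535 0.2557] [0.50937831 0.23777005]
side batten yaw,lat -0.06610352965641708 0.003744506680675849
side z -0.1 295 0.1027
side z 0 149 0.1025
side z 0.1 289 0.1028
side z 0.18 135 0.1022
scene L 104 [-0.0393 -0.0404  0.1601] [0.057 0.061 0.01 ]
scene S 69 [-0.0407  0.0386  0.1482] [0.042 0.041 0.01 ]
scene LR 118 [ 0.1425 -0.0365  0.1598] [0.056 0.055 0.009]
scene SR 73 [0.1148 0.0412 0.1481] [0.041 0.044 0.01 ]
scene front [0.2611 0.2605 0.2605 0.26   0.2585 0.2597 0.2582 0.2593 0.2592 0.2577
 0.2587 0.2592 0.2572 0.2588 0.2588] [-0.01738064  0.259164  ]
scene batten yaw,lat 0.8858740581017386 0.0002443819041485697
scene z -0.1 171 0.105
scene z 0 309 0.1049
scene z 0.1 98 0.1045
scene z 0.18 372 0.1048
15.3
```

Request:
{"op": "jog_arm", "data": {"targets": [{"x": 0, "y": -0.3, "z": 0, "ax": 0, "ay": 0, "az": 0, "grip": -1}, {"x": 0.02, "y": -0.6, "z": 0, "ax": 0, "ay": 0, "az": -0.002, "grip": -1}, {"x": 0.02, "y": -0.9, "z": 0, "ax": 0, "ay": 0, "az": -0.002, "grip": -1}, {"x": 0.02, "y": -1, "z": 0, "ax": 0, "ay": 0, "az": -0.002, "grip": -1}, {"x": 0.02, "y": -1, "z": 0, "ax": 0, "ay": 0, "az": 0, "grip": -1}, {"x": 0.02, "y": -1, "z": 0, "ax": 0, "ay": 0, "az": 0, "grip": -1}, {"x": 0.02, "y": -1, "z": 0, "ax": 0, "ay": 0, "az": 0, "grip": -1}, {"x": 0.02, "y": -1, "z": 0, "ax": 0, "ay": 0, "az": 0, "grip": -1}, {"x": 0.02, "y": -1, "z": 0, "ax": 0, "ay": 0, "az": 0, "grip": -1}, {"x": 0.02, "y": -1, "z": 0, "ax": 0, "ay": 0, "az": 0, "grip": -1}]}}

```text
t: 16.4
position: [0.6094, -0.1368, 0.1254]
ee_rot: [179.8, -0.1, 4.0]
wrist_force: [-0.3, -8.0, 6.0]
grip_width: 0.197
grip_force: 59.9
```

Request:
{"op": "jog_arm", "data": {"targets": [{"x": 0.02, "y": -1, "z": 0, "ax": 0, "ay": 0, "az": 0, "grip": -1}, {"x": 0, "y": -0.8, "z": 0, "ax": 0, "ay": 0, "az": 0, "grip": -1}, {"x": 0, "y": -0.6, "z": 0, "ax": 0, "ay": 0, "az": 0, "grip": -1}, {"x": 0, "y": -0.4, "z": 0, "ax": 0, "ay": 0, "az": 0, "grip": -1}, {"x": 0, "y": -0.2, "z": 0, "ax": 0, "ay": 0, "az": 0, "grip": -1}, {"x": 0, "y": 0, "z": 0, "ax": 0, "ay": 0, "az": 0, "grip": -1}, {"x": 0, "y": 0, "z": 0, "ax": 0, "ay": 0, "az": 0, "grip": -1}]}}

```text
t: 17.1
position: [0.6076, -0.1065, 0.1254]
ee_rot: [179.9, -0.1, 4.0]
wrist_force: [0.4, -5.1, 6.3]
grip_width: 0.192
grip_force: 60.0
```

```bash
python3 chk.py; cp $(ls -t pics/c_*|head -1) pics/last.png; python3 -c "
from meas import *
for n in('side','scene'):
    p,d,m=snap(n);L=loc(pts(d,m))
    for z in (.09,.13,.16):
        q=L[(abs(L[:,2]-z)<.02)&(abs(L[:,0]-.39)<.015)&(abs(L[:,1]+.112)<.015)]
        print(n,z,len(q),np.median(q,0))
"
```

```text
[ 0.60759442 -0.10646411  0.12537481] [ 1.79880840e+02 -9.42189277e-02  3.98623632e+00] [-0.00351173 -0.0009304 ] [-1.040971   -0.03198321  0.0285639 ] [ 0.37744048 -5.06051553  6.27468758] 60.014004707336426
side L 49 [-0.038  -0.0315  0.1578] [0.05  0.05  0.006]
side S 62 [-0.0423  0.0449  0.146 ] [0.042 0.039 0.006]
side LR 56 [ 0.1394 -0.0305  0.158 ] [0.056 0.052 0.006]
side SR 48 [0.114  0.0467 0.146 ] [0.043 0.04  0.006]
side front [0.3231 0.3184 0.3044 0.297  0.3032 0.373  0.3733 0.3744 0.3794 0.3749
 0.3739 0.3752 0.3749 0.3735 0.3733] [0.56022401 0.3528046 ]
side batten yaw,lat -0.09335812549509848 0.003772393956996534
side z -0.1 243 0.1026
side z 0 106 0.1025
side z 0.1 251 0.1025
side z 0.18 96 0.1019
scene L 110 [-0.0384 -0.0383  0.1605] [0.057 0.056 0.011]
scene S 74 [-0.0405  0.04    0.1478] [0.042 0.043 0.009]
scene LR 119 [ 0.1414 -0.0338  0.1599] [0.056 0.056 0.01 ]
scene SR 84 [0.1146 0.0435 0.1477] [0.043 0.044 0.009]
scene front [0.3785 0.378  0.3775 0.3774 0.378  0.3779 0.3769 0.3766 0.3774 0.3763
 0.3756 0.3727 0.3741 0.3736 0.3734] [-0.03858318  0.37626236]
scene batten yaw,lat 1.027186469342291 0.0017375346959305512
scene z -0.1 224 0.1048
scene z 0 326 0.1049
scene z 0.1 146 0.1049
scene z 0.18 373 0.1049
17.1
side 0.09 21 [ 0.38844943 -0.10799491  0.08682655]
side 0.13 22 [ 0.3874167  -0.10759658  0.1297142 ]
side 0.16 22 [ 0.38735364 -0.10885335  0.16168156]
scene 0.09 40 [ 0.39253593 -0.11482934  0.08743652]
scene 0.13 39 [ 0.39248384 -0.11571393  0.13183855]
scene 0.16 40 [ 0.39256381 -0.11478744  0.16185012]
```

View pics/last.png

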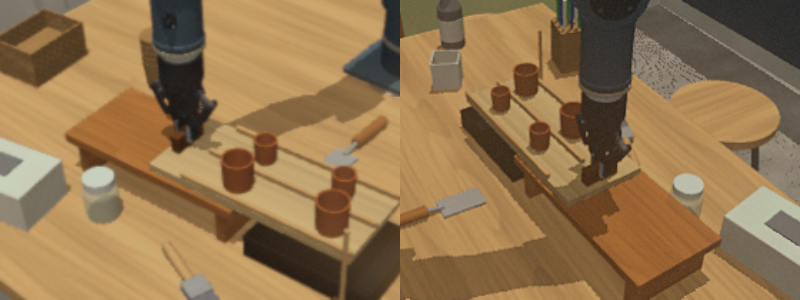

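Request:
{"op": "jog_arm", "data": {"targets": [{"x": 0, "y": -0.2, "z": 0, "ax": 0, "ay": 0, "az": 0, "grip": -1}, {"x": 0.01, "y": -0.3, "z": 0, "ax": 0, "ay": 0, "az": 0, "grip": -1}, {"x": 0.01, "y": -0.3, "z": 0, "ax": 0, "ay": 0, "az": 0, "grip": -1}, {"x": 0, "y": -0.2, "z": 0, "ax": 0, "ay": 0, "az": 0, "grip": -1}, {"x": 0, "y": -0.1, "z": 0, "ax": 0, "ay": 0, "az": 0, "grip": -1}, {"x": 0, "y": 0, "z": 0, "ax": 0, "ay": 0, "az": 0, "grip": -1}, {"x": 0, "y": 0, "z": 0, "ax": 0, "ay": 0, "az": 0, "grip": -1}, {"x": 0, "y": 0, "z": 0, "ax": 0, "ay": 0, "az": 0, "grip": -1}]}}

```text
t: 18.1
position: [0.607, -0.0961, 0.1254]
ee_rot: [179.8, -0.1, 4.0]
wrist_force: [0.7, -6.6, 6.6]
grip_width: 0.196
grip_force: 60.0
```

```bash
python3 chk.py|grep -v "z "; cp $(ls -t pics/c_*|head -1) pics/last2.png
```

```text
[ 0.60703896 -0.09605823  0.12541927] [ 1.79844105e+02 -1.01845683e-01  3.96341394e+00] [ 0.00690881 -0.00086463] [-1.39843732 -0.02399119  0.07105289] [ 0.67146021 -6.56385093  6.64054905] 59.98745620250702
side L 43 [-0.0369 -0.0304  0.1578] [0.053 0.049 0.006]
side S 65 [-0.043   0.046   0.1459] [0.042 0.042 0.006]
side LR 53 [ 0.1413 -0.0304  0.1578] [0.058 0.052 0.005]
side SR 48 [0.1143 0.0485 0.1463] [0.04  0.043 0.006]
side front [0.3324 0.3323 0.3147 0.3076 0.3829 0.3866 0.3861 0.3789 0.384  0.3852
 0.3862 0.3855 0.385  0.3821 0.3824] [0.47059467 0.36745496]
side batten yaw,lat -0.99118625088707 0.004553437793023178
scene L 106 [-0.0395 -0.0385  0.1599] [0.057 0.061 0.01 ]
scene S 71 [-0.0413  0.0412  0.1473] [0.043 0.044 0.008]
scene LR 128 [ 0.1426 -0.0342  0.1595] [0.055 0.057 0.009]
scene SR 81 [0.1137 0.0437 0.1484] [0.041 0.045 0.011]
scene front [0.3899 0.3886 0.3871 0.3884 0.3874 0.3874 0.3872 0.3862 0.385  0.3851
 0.3848 0.3843 0.3842 0.3831 0.3835] [-0.0441378   0.38615479]
scene batten yaw,lat 0.7564980583283516 0.002298093349525589
18.1
```

View pics/last2.png

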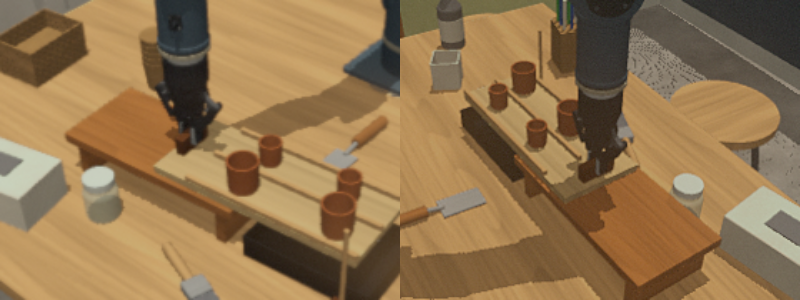

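The final view shows all four pots standing in their rows. The front end is level with the stake, and the plank is level and held.

```bash
python3 -c "
from station import job
print(job.close_job())"
```

```text
the job is handed in; nothing more can be done
None
```

The job is handed in: both loose pots stand in their matching rows, and the plank is out with its front end level with the stake to within a few millimetres. All four pots are standing, and the arm still holds the plank level by the cleat.

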